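Hold a tester pen on the electrolysis cell's sprung contact

ROBOT

A 6-joint arm with a two-finger parallel gripper is mounted at the origin on the work surface. World frame = base frame: x ahead of the robot, y to its left, z up, the work surface at z = 0. Lengths are in m, angles in rad, forces in N, time in s.
With the tool pointing down it reaches from about 0.375 to 0.9 m from the base axis. Payload 3.1 kg.
Tool frame: the origin (TCP) lies midway between the tips of the shut fingers; the grasp point (between the pads) lies 19 mm behind it (manip.grasp_offset is the distance from the TCP to the grasp point, in m); z points along the fingers, y is the line along which they close (so a half turn about z gives the same grasp; the last joint's range is limited). The gripper opens to 85 mm and grips with 20 to 120 N. Pads are 22 mm wide; open, the fingers measure 114 mm over their backs; the gripper's body (76 mm by 85 mm) begins 54 mm behind the grasp point. The pads swing forward as they close: fully open they stand 13 mm farther back than shut.
Start: joints at [-1.44, 0.527, 1.433, -0, 1.181, -0.178], TCP at [0.19, -0.595, 0.231] pointing down, gripper open.
Joint ranges: [-3.08, 3.08], [-0.75, 2.2], [0.22, 2.44], [-1.43, 4.57], [0, 2.65], [-2.85, 2.85]. Speed limits (rad/s): [2.79, 2.79, 3.14, 3.14, 3.14, 3.14].

INTERFACE

Orientations are given as a unit quaternion [x, y, z, w].
In Python, from station import sensors, cams, order, manip gives the robot as it stands.
- The arm moves only by the tool move_arm, never from a script. Its argument "targets" is a list of rows, each an object of numbers: "dx", "dy", "dz": the shift along the world's x, y, z normalised to -1 to 1, where 1 is 25 mm; "rx", "ry", "rz": the turn, a rotation vector about the world's x, y, z normalised to -1 to 1, where 1 is 30 degrees. A call has exactly 10 rows; each row shifts and turns the commanded pose from where the row before left it; what a row does not reach is not made up. A row lasts 1/8 s, in which the tool goes at most 62.5 mm and 10.7 degrees, less where a joint would pass 70% of its speed; a pose out of reach is approached as far as the arm can. A call with a number of a shift or a turn outside -1 to 1 is refused whole. A call with a gripper value outside its range is refused whole. "claw" is the opening in per cent of the stroke, from 0 (shut) to 100 (fully open), set as the call begins (left out, the last holds). The fingers move at their own pace and stop on an object; "newtons" is the grip in N (left out, the last holds). Time passes only in rows, so rows that do not move let the fingers close, or fill a call up. It gives the time, the measured TCP pose, the force, the opening and the grip force at its end, in the units of the state.
- sensors.sense(): the state, without advancing time (a new reading comes with each control period).
- cams.snapshot(name): name is "side" or "top" or "wrist"; returns the picture (420x560x3 uint8, red, green, blue); there is no depth.
- cams.camera_model(name): a dict with "fx", "fy", "cx", "cy" (pixels), "extrinsics" (4x4, takes a point from world to camera coordinates). Camera axes: x right, y down, z forward; pixel columns grow to the right and rows downward; lengths in m; the calibration is good to about 2 mm. A picture is of the moment at which its call begins: read the wrist's pose just before it. camera_model takes no time and is no camera call; for the wrist camera it gives the pose at the moment of the call.
- order.sign_off(): hands the job in; it is judged then, once.
The state is a dict: "t": time; "q": joint angles; "qd": joint speeds; "tau": joint torques, N m; "tcp_pos": TCP position; "tool_rot": TCP orientation; "force": force on the tool from outside, world axes, zero at the start; "ft_torque": the same for the moment, N m; "finger_gap": opening from 0.0 (shut) to 1.0 (fully open); "gripper_force": force on a finger pad.
Only numpy, scipy, OpenCV 4.12 (cv2) and the standard library are available. Lean on these libraries where they do the work, as an engineer would, in place of code of your own. Each camera call takes 0.05 s, during which the arm holds its last target. There are 200 camera calls.

TASK

Check the electrolysis cell: lift the cordless tester pen out of its stand, bring it in between the two glass tubes and under the white clip that joins them, and press its tip gently on the centre of the sloping brass contact, with the pen square to the contact's face and the spring pushed in about half-way (7 mm). Finish while still holding the pen there, steady, with the pen touching nothing but the contact and the gripper, and leave the glass tubes and everything else on the table undisturbed.

Things in the scene. Friction and masses are not known exactly. Their poses are not given: they have to be found in the camera images.
- probe: Loose tester pen, straight, about 120 g, 180 mm long. Origin: the tip; z runs along the pen to its top. Steel rod 8 mm thick with rounded tip, z 0-70 mm; then black square handle 22 x 22 mm, z 70-180 mm, flats facing x and y. It starts upright in the stand: rod down in the hole, handle resting on the stand's top. Grip two opposite flats 25-40 mm below the top.
- stand: The pen's stand: fixed grey block 70 x 70 x 75 mm with an upright 13 mm hole through its centre. Origin: centre of its underside on the table. The pen's rod reaches 70 mm into it, so the pen must rise straight up more than 70 mm to come free.
- cell: Electrolysis cell, fixed: clear plastic base 120 (x) by 150 (y) by 12 mm on a white paper sheet, a short brass post near each end of its front edge, the sprung sloping contact in its middle. Origin: centre of its underside; z up; -x is the front, towards which the contact slopes.
- contact_top (a point): Centre of the sprung contact's face, marked by a thin dark ring 13 mm across: a flat brass disc 22 mm wide between the tubes, mid cell, 45 mm above the table when not pressed. z is the face's outward normal, leaning 25 degrees from vertical towards the cell's front (cell -x); y is the cell's y. The frame moves with the disc as it is pushed in.
- contact (a joint): How far the sprung contact is pushed in along its normal, m: 0 free, 0.014 at its stop. The spring pushes back 1.2 N at the very start of the travel and 4.0 N at the stop (200 N/m).
- tubes: Loose glassware on the cell base, 160 g: two upright glass tubes 18 mm thick at y = +-32 mm, on rubber feet 32 mm wide, 14 mm high; tops 130 mm above the table. A white clip, 12 mm wide in x, joins them 97-103 mm above the table, right over the contact; a pen leaning along the contact's normal passes in front of it. Origin: midway between the feet, underside; axes as the cell's.
- stopper: Black rubber stopper, 26 mm wide, 26 mm tall, standing. Bystander: leave alone. Origin: centre of its underside.
- marker: Black round marker pen lying on the table, 14 mm thick, about 130 mm long. Bystander: leave alone.
- beaker: Open glass beaker, 68 mm wide, 90 mm tall. Bystander: leave alone. Origin: centre of its underside.
- dish: White ceramic dish, 84 mm wide, 35 mm tall. Bystander: leave alone. Origin: centre of its underside.
- bottle: Amber bottle, 52 mm wide, 120 mm tall. Bystander: leave alone. Origin: centre of its underside.
- jar: White jar, 60 mm wide, 75 mm tall. Bystander: leave alone. Origin: centre of its underside.
- driver: Screwdriver lying on the table, 170 mm long. Bystander: leave alone.
Mind the look-alikes: they are no part of the job. What is shaped like the probe but blue or red is not meant.

How it is judged:
On the way:
1. the pen is gripped and its rod is clear of the stand (z of probe in the frame of stand above 0.078 m and contact force between probe and the fingers above 0.5 N and contact force between probe and stand below 0.1 N), for 0.2 s.
At the end, for the whole second after the job is handed in: Through the last second: pen gripped, tip within 7 mm of the contact's centre, pen within 8 degrees of its normal, contact pushed in 3 to 11 mm with 0.8 to 6 N, pen steady (under 20 mm/s) and touching neither tubes nor stand; tubes upright, within 12 mm of their start (distance between probe and contact_top below 0.007 m and angle between the z axis of probe and the z axis of contact_top, either way round below 0.14 rad and angle between probe's own z axis and vertical below 0.8 rad and value of joint contact between 0.003 and 0.011 m and contact force between probe and cell between 0.8 and 6 N and contact force between probe and the fingers above 1 N and linear speed of probe below 0.02 m/s and contact force between probe and tubes below 0.2 N and contact force between probe and stand below 0.2 N and angle between tubes's own z axis and vertical below 0.1 rad and distance of tubes from where it was at the start of the episode below 0.012 m); the arm keeps its last pose, push and grip.
It fails at once if the pen is jabbed into the cell (over 15 N) (contact force between probe and cell above 15 N).
It fails at once if the glass tubes are shoved 12 mm or tipped (distance of tubes from where it was at the start of the episode above 0.012 m or angle between tubes's own z axis and vertical above 0.2 rad).
It fails at once if another thing on the table is moved by more than 30 mm (distance of any of stopper, marker, beaker, dish, bottle, jar, driver from where it was at the start of the episode above 0.03 m).
It also fails if it takes over 48 s, if anything falls off the work surface, if the arm or the gripper's body presses on something with over 40 N, if the wrist force passes 120 N, or if a joint passes its speed limit or range.

## Working session

There is one attempt and no reset: what is moved stays moved. The work goes in short steps, Python scripts to look and compute and a tool call to move; the robot and the scene stay as the last step left them, time stands still between calls to the robot, and variables do not carry over. Pictures are saved under pics/ and viewed, at most 13 in all, crops included, and the job is handed in when it is done.

Besides the shell and the picture viewer there is one more tool, called after ">>>" as name([rows], argument=value, ...), one row to a line, values as JSON. move_arm: Moves the arm, as the interface text tells. Scaled input: -1 to 1 covers 25 mm each way for a shift and 30 degrees each way for a turn. Its arguments: {"type":"object","properties":{"targets":{"type":"array"},"claw":{"type":"number"},"newtons":{"type":"number"}},"required":["targets"]}

```bash
mkdir -p pics; ls; python3 - <<'E'
from station import sensors,cams,order,manip
import cv2,numpy as np
print(sensors.sense()); print(manip.grasp_offset)
for n in("top","side"):
    im=cams.snapshot(n); cv2.imwrite(f"pics/{n}0.png",im[:,:,::-1]); m=cams.camera_model(n); print(n,m["fx"],m["fy"],m["cx"],m["cy"],np.round(m["extrinsics"],4).tolist())
E
```

```text
pics
{'t': 0.0, 'q': array([-1.44053377e+00,  5.28458746e-01,  1.43392677e+00,  4.51419823e-06,
        1.18140081e+00, -1.78510188e-01]), 'qd': array([-0.00114678,  0.00042205, -0.00077021, -0.00170181,  0.00042007,
       -0.00017663]), 'tau': array([-9.66424923e-04, -4.42345190e+01, -1.78025222e+01, -3.29736513e-04,
        8.54531187e-03, -1.17690894e-05]), 'tcp_pos': array([ 0.18985799, -0.59469997,  0.2303304 ]), 'tool_rot': array([ 9.88105614e-01,  1.53772859e-01,  2.85438125e-05, -1.09646358e-03]), 'force': array([-0.34719059,  0.49051303,  0.42859266]), 'ft_torque': array([-0.00248089, -0.02112638,  0.01237096]), 'gripper_force': 0.0, 'finger_gap': 0.9945658456051818}
0.0187
top 485.82756495231655 485.82756495231655 285.8178455693959 201.91621699333928 [[-0.0017, -0.9999, -0.0103, 0.0155], [-0.9811, 0.0036, -0.1936, 0.5894], [0.1937, 0.0098, -0.981, 1.2535], [0.0, 0.0, 0.0, 1.0]]
side 489.5857359316027 489.5857359316027 276.77057344549206 210.32942962180385 [[-0.7663, -0.6423, 0.018, 0.4344], [-0.436, 0.4992, -0.7488, 0.3057], [0.4719, -0.5816, -0.6626, 1.2413], [0.0, 0.0, 0.0, 1.0]]
```

View pics/top0.png

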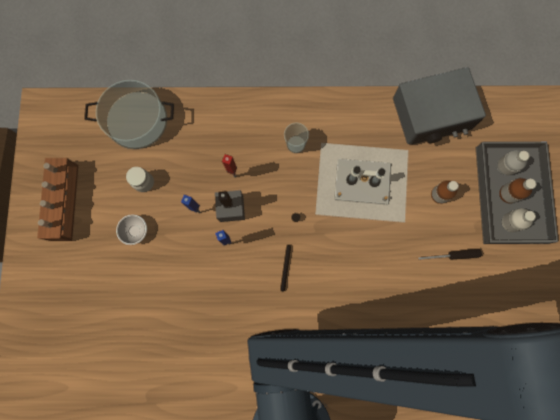

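View pics/side0.png

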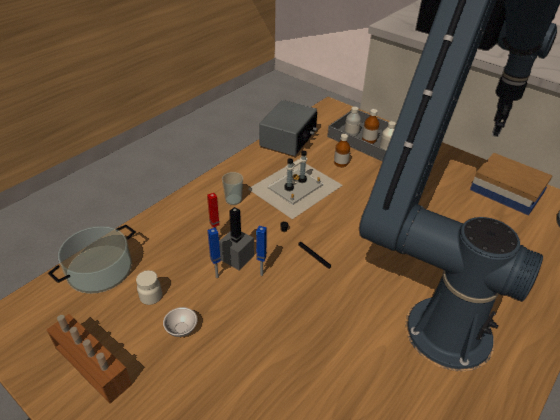

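The top view shows the black pen at (226,200) in the grey stand at (229,206). Look-alikes are the blue pens at (190,203) and (222,237) and the red pen at (230,163); the marker at (286,268) and screwdriver at (455,255) could also be mistaken for it. I choose the black upright pen in the stand. In the side view it is at (235,222). The cell is at (363,181) in top and (297,183) in side. Next, a close crop.

```bash
python3 - <<'E'
import cv2,numpy as np
t=cv2.imread("pics/top0.png");s=cv2.imread("pics/side0.png")
r=lambda im,x,y,w,h:cv2.resize(im[y:y+h,x:x+w],(400,300),interpolation=cv2.INTER_CUBIC)
cv2.imwrite("pics/crop0.png",np.vstack([np.hstack([r(t,170,145,100,100*3//4+25),r(t,320,145,80,60)]),np.hstack([r(s,195,185,120,90),r(s,255,140,80,60)])]))
E
```

```text
(no output)
```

View pics/crop0.png

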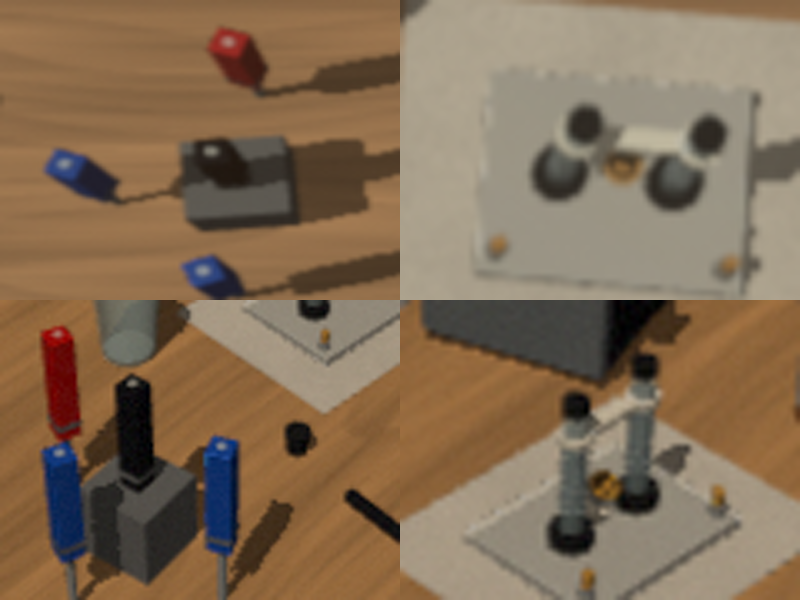

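The crop confirms it: the pen in the stand is black with a silver cap, its neighbours are blue and red. The cell's posts, which mark its front, face the robot, and the brass contact is visible below the clip.

```bash
cat > h.py <<'E'
import numpy as np,cv2
from station import sensors,cams,order,manip
def ray(m,u,v):
    E=np.array(m["extrinsics"]);R,t=E[:3,:3],E[:3,3]
    return -R.T@t, R.T@np.array([(u-m["cx"])/m["fx"],(v-m["cy"])/m["fy"],1])
def plane(m,u,v,z):
    c,d=ray(m,u,v);return c+d*(z-c[2])/d[2]
def proj(m,p):
    E=np.array(m["extrinsics"]);q=E[:3,:3]@np.asarray(p)+E[:3,3];return np.array([m["fx"]*q[0]/q[2]+m["cx"],m["fy"]*q[1]/q[2]+m["cy"]])
def tri(a,b):
    A=[];B=[]
    for m,u,v in(a,b):
        c,d=ray(m,u,v);d=d/np.linalg.norm(d);P=np.eye(3)-np.outer(d,d);A.append(P);B.append(P@c)
    return np.linalg.lstsq(np.vstack(A),np.hstack(B),rcond=None)[0]
E
python3 - <<'E'
from h import *
np.set_printoptions(precision=4,suppress=True)
T=cams.camera_model("top");S=cams.camera_model("side")
def c2s(x,y): return 195+x*.3, 185+(y-300)*.3
def c2t(x,y): return 170+x/4,145+y/3
for n,a,b in(("pen",(212,147),(133,381)),("red",(229,42),(58,333)),("blue1",(67,157),(60,452)),("blue2",(203,270),(222,442))):
    print(n,tri((T,*c2t(*a)),(S,*c2s(*b))))
print("corners",[plane(T,320+(x-400)/5,145+y/5,.012) for x,y in((487,70),(752,92),(745,290),(475,270))])
print("contact",plane(T,320+(623-400)/5,145+165/5,.045), tri((T,320+(623-400)/5,145+167/5),(S,255+(604-400)/5,140+(487-300)/5)))
print("posts",[plane(T,320+(x-400)/5,145+y/5,.025) for x,y in((497,243),(729,264))])
print("stand",[plane(T,*c2t(*p),.075) for p in((180,143),(283,137),(293,215),(187,222))])
E
```

```text
pen [0.5821 0.1646 0.1838]
red [0.6733 0.1573 0.1787]
blue1 [0.5751 0.2543 0.1754]
blue2 [0.4827 0.1687 0.1813]
corners [array([ 0.7222, -0.1324,  0.012 ]), array([ 0.7085, -0.2821,  0.012 ]), array([ 0.5943, -0.2732,  0.012 ]), array([ 0.6062, -0.1231,  0.012 ])]
contact [ 0.6581 -0.2025  0.045 ] [ 0.6575 -0.2044  0.0373]
posts [array([ 0.6188, -0.1344,  0.025 ]), array([ 0.6064, -0.2623,  0.025 ])]
stand [array([0.6119, 0.2033, 0.075 ]), array([0.6171, 0.1344, 0.075 ]), array([0.5466, 0.1266, 0.075 ]), array([0.5406, 0.1968, 0.075 ])]
```

>>> move_arm([
  {"dx": 0.8, "dy": 0.6, "dz": 0.7},
  {"dx": 0.8, "dy": 0.8, "dz": 0.7},
  {"dx": 0.8, "dy": 1, "dz": 0.7},
  {"dx": 0.8, "dy": 1, "dz": 0.6},
  {"dx": 0.8, "dy": 1},
  {"dx": 0.8, "dy": 1},
  {"dx": 0.8, "dy": 1},
  {"dx": 0.8, "dy": 1},
  {"dx": 0.8, "dy": 1},
  {"dx": 0.8, "dy": 1},
], claw=60)

```text
schema error: expected keys dx, dy, dz, rx, ry, rz
```

>>> move_arm([
  {"dx": 0.8, "dy": 1},
  {"dx": 0.8, "dy": 1},
  {"dx": 0.8, "dy": 1},
  {"dx": 0.8, "dy": 1},
  {"dx": 0.7, "dy": 1},
  {"dx": 0.6, "dy": 1},
  {"dx": 0.5, "dy": 1},
  {"dx": 0.5, "dy": 1},
  {"dx": 0.5, "dy": 1},
  {"dx": 0.5, "dy": 1},
])

```text
schema error: expected keys dx, dy, dz, rx, ry, rz
```

>>> move_arm([
  {"dy": 1},
  {"dy": 1},
  {"dy": 1},
  {"dy": 1},
  {"dy": 1},
  {"dy": 1},
  {"dy": 1},
  {"dy": 1},
  {"dy": 1},
  {"dy": 0.6},
])

```text
schema error: expected keys dx, dy, dz, rx, ry, rz
```

```bash
python3 - <<'E'
from h import *
import json
np.set_printoptions(precision=4,suppress=True)
s=sensors.sense();print(s["t"],s["q"],s["tcp_pos"],s["tool_rot"],s["finger_gap"])
W=cams.camera_model("wrist");im=cams.snapshot("wrist");cv2.imwrite("pics/w1.png",im[:,:,::-1])
np.save("w1.npy",W,allow_pickle=True);print(W)
print(proj(W,[.5815,.165,.185]))
E
```

```text
0.1 [-1.4405  0.5284  1.4338 -0.      1.1814 -0.1785] [ 0.1899 -0.5948  0.2304] [ 0.9881  0.1538  0.     -0.001 ] 0.9999241575295321
{'fx': 334.53921858203154, 'fy': 334.53921858203154, 'cx': 276.64276585547503, 'cy': 211.3002873425209, 'extrinsics': array([[ 0.3039, -0.9527, -0.0029, -0.6222],
       [-0.9053, -0.2898,  0.3107, -0.0408],
       [-0.2969, -0.0918, -0.9505,  0.3815],
       [ 0.    ,  0.    ,  0.    ,  1.    ]])}
[-11000.2593 -10210.8829]
```

View pics/w1.png

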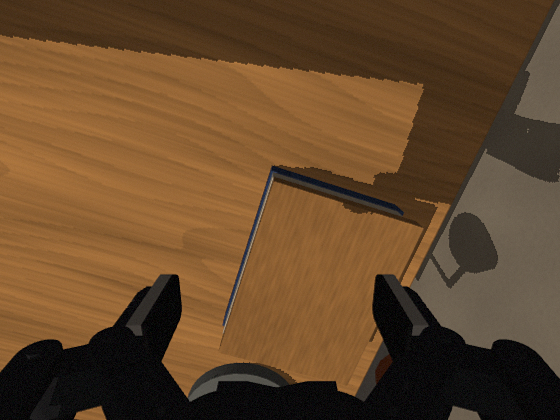

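The moves were refused because every row needs all six keys, so nothing has moved. The picture shows the start pose over a book, with the fingers at the bottom of the frame. Resending with full rows.

>>> move_arm([
  {"dx": 0.8, "dy": 0.6, "dz": 0.7, "rx": 0, "ry": 0, "rz": 0},
  {"dx": 0.8, "dy": 0.8, "dz": 0.7, "rx": 0, "ry": 0, "rz": 0},
  {"dx": 0.8, "dy": 1, "dz": 0.7, "rx": 0, "ry": 0, "rz": 0},
  {"dx": 0.8, "dy": 1, "dz": 0.6, "rx": 0, "ry": 0, "rz": 0},
  {"dx": 0.8, "dy": 1, "dz": 0, "rx": 0, "ry": 0, "rz": 0},
  {"dx": 0.8, "dy": 1, "dz": 0, "rx": 0, "ry": 0, "rz": 0},
  {"dx": 0.8, "dy": 1, "dz": 0, "rx": 0, "ry": 0, "rz": 0},
  {"dx": 0.8, "dy": 1, "dz": 0, "rx": 0, "ry": 0, "rz": 0},
  {"dx": 0.8, "dy": 1, "dz": 0, "rx": 0, "ry": 0, "rz": 0},
  {"dx": 0.8, "dy": 1, "dz": 0, "rx": 0, "ry": 0, "rz": 0},
], claw=60)

```text
t: 1.4
tcp_pos: [0.3913, -0.3582, 0.3]
tool_rot: [0.988, 0.154, 0.001, 0.0]
force: [-0.6, -0.5, -0.5]
finger_gap: 0.601
gripper_force: 0.0
```

>>> move_arm([
  {"dx": 0.8, "dy": 1, "dz": 0, "rx": 0, "ry": 0, "rz": 0},
  {"dx": 0.8, "dy": 1, "dz": 0, "rx": 0, "ry": 0, "rz": 0},
  {"dx": 0.8, "dy": 1, "dz": 0, "rx": 0, "ry": 0, "rz": 0},
  {"dx": 0.8, "dy": 1, "dz": 0, "rx": 0, "ry": 0, "rz": 0},
  {"dx": 0.8, "dy": 1, "dz": 0, "rx": 0, "ry": 0, "rz": 0},
  {"dx": 0.6, "dy": 1, "dz": 0, "rx": 0, "ry": 0, "rz": 0},
  {"dx": 0.5, "dy": 1, "dz": 0, "rx": 0, "ry": 0, "rz": 0},
  {"dx": 0.4, "dy": 1, "dz": 0, "rx": 0, "ry": 0, "rz": 0},
  {"dx": 0.3, "dy": 1, "dz": 0, "rx": 0, "ry": 0, "rz": 0},
  {"dx": 0.2, "dy": 1, "dz": 0, "rx": 0, "ry": 0, "rz": 0},
])

```text
t: 2.65
tcp_pos: [0.5402, -0.1079, 0.2999]
tool_rot: [0.988, 0.154, 0.001, -0.0]
force: [-0.7, -0.0, -0.0]
finger_gap: 0.598
gripper_force: 0.0
```

>>> move_arm([
  {"dx": 0, "dy": 1, "dz": 0, "rx": 0, "ry": 0, "rz": -0.1},
  {"dx": 0, "dy": 1, "dz": 0, "rx": 0, "ry": 0, "rz": -0.1},
  {"dx": 0, "dy": 1, "dz": 0, "rx": 0, "ry": 0, "rz": -0.1},
  {"dx": 0, "dy": 1, "dz": 0, "rx": 0, "ry": 0, "rz": -0.1},
  {"dx": 0, "dy": 1, "dz": 0, "rx": 0, "ry": 0, "rz": -0.1},
  {"dx": 0, "dy": 1, "dz": 0, "rx": 0, "ry": 0, "rz": 0},
  {"dx": 0, "dy": 1, "dz": 0, "rx": 0, "ry": 0, "rz": 0},
  {"dx": 0, "dy": 1, "dz": 0, "rx": 0, "ry": 0, "rz": 0},
  {"dx": 0, "dy": 1, "dz": 0, "rx": 0, "ry": 0, "rz": 0},
  {"dx": 0, "dy": 1, "dz": 0, "rx": 0, "ry": 0, "rz": 0},
])

```text
t: 3.9
tcp_pos: [0.5391, 0.1419, 0.3]
tool_rot: [1.0, 0.024, 0.0, -0.0]
force: [1.2, -0.3, -0.1]
finger_gap: 0.607
gripper_force: 0.0
```

```bash
python3 - <<'E'
from h import *
np.set_printoptions(precision=4,suppress=True)
s=sensors.sense();print(s["t"],s["q"],s["tcp_pos"],s["tool_rot"],s["finger_gap"])
W=cams.camera_model("wrist");im=cams.snapshot("wrist");cv2.imwrite("pics/w2.png",im[:,:,::-1])
np.save("w2.npy",W,allow_pickle=True)
print(proj(W,[.5815,.165,.185]))
E
```

```text
3.9 [0.0565 0.3606 1.5188 0.0006 1.2613 1.579 ] [0.5391 0.1419 0.3   ] [ 0.9997  0.024   0.0005 -0.0003] 0.6067774471132413
[251.1132 151.1899]
```

View pics/w2.png

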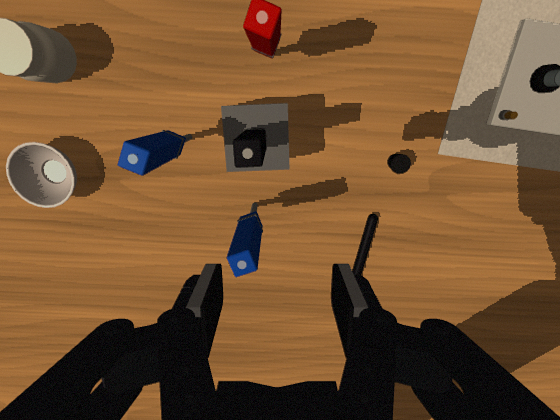

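The wrist view shows the black pen's cap at (248,153) above the stand at (255,138), close to the predicted (251,151). The blue pens are at (135,158) and (241,265) and the red one is at (262,17). I now want the pen's yaw.

```bash
python3 - <<'E'
from h import *
np.set_printoptions(precision=4,suppress=True)
W=np.load("w2.npy",allow_pickle=True).item()
im=cv2.imread("pics/w2.png");c=im[95:180,210:300]
c=np.clip(c.astype(float)*1.0,0,255);c=(255*(c/255)**.4).astype(np.uint8)
cv2.imwrite("pics/w2c.png",cv2.resize(c,None,fx=7,fy=7,interpolation=cv2.INTER_CUBIC))
g=im.max(2);r=g[140:165,235:262]
n,l,st,ce=cv2.connectedComponentsWithStats((r>90).astype(np.uint8))
for k in range(1,n):
    if 10<st[k,4]<200: print(st[k],ce[k]+[235,140],plane(W,*(ce[k]+[235,140]),.185))
print("stand",[plane(W,*p,.075) for p in((222,106),(288,103),(290,168),(226,171))])
E
```

```text
[ 7  8 11 11 88] [247.0227 153.1023] [0.5799 0.1681 0.185 ]
stand [array([0.6115, 0.2045, 0.075 ]), array([0.6178, 0.1354, 0.075 ]), array([0.5494, 0.1292, 0.075 ]), array([0.5426, 0.2002, 0.075 ])]
```

View pics/w2c.png

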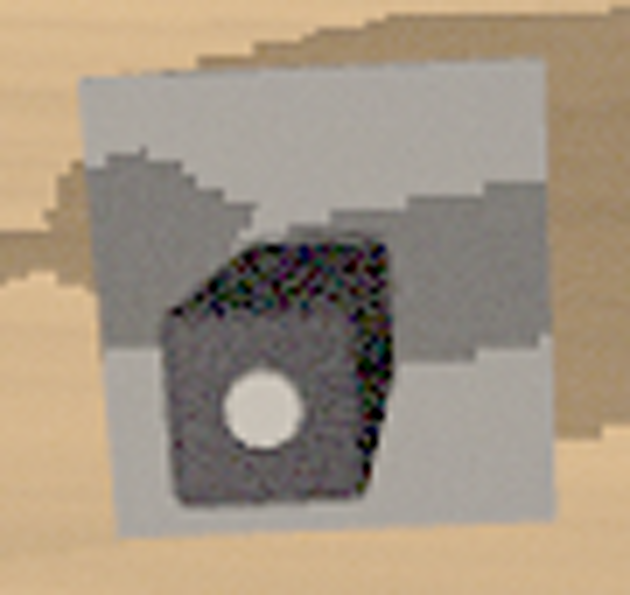

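The crop shows the pen's top face with corners near (165,320), (355,312), (363,492), (180,500), nearly parallel to the stand's edges.

```bash
python3 - <<'E'
from h import *
np.set_printoptions(precision=4,suppress=True)
W=np.load("w2.npy",allow_pickle=True).item()
P=[plane(W,210+x/7-.5,95+y/7-.5,.185)[:2] for x,y in((165,320),(355,312),(363,492),(180,500))]
print(P,np.mean(P,0))
for a,b in((0,1),(3,2),(0,3),(1,2)):
    d=P[a]-P[b];print(np.linalg.norm(d),np.degrees(np.arctan2(d[1],d[0])))
E
```

```text
[array([0.5891, 0.1789]), array([0.591 , 0.1583]), array([0.5714, 0.1568]), array([0.5695, 0.1771])] [0.5802 0.1678]
0.020637597566231215 95.13145962553854
0.02035711340209247 95.28817599604758
0.01968327290018995 5.289938847070292
0.01962881899299104 4.471418760922811
```

>>> move_arm([
  {"dx": 0.82, "dy": 0.52, "dz": 0, "rx": 0, "ry": 0, "rz": 0.04},
  {"dx": 0.82, "dy": 0.52, "dz": 0, "rx": 0, "ry": 0, "rz": 0.035},
  {"dx": 0, "dy": 0, "dz": -0.9, "rx": 0, "ry": 0, "rz": 0},
  {"dx": 0, "dy": 0, "dz": -0.9, "rx": 0, "ry": 0, "rz": 0},
  {"dx": 0, "dy": 0, "dz": -0.9, "rx": 0, "ry": 0, "rz": 0},
  {"dx": 0, "dy": 0, "dz": -0.9, "rx": 0, "ry": 0, "rz": 0},
  {"dx": 0, "dy": 0, "dz": -0.9, "rx": 0, "ry": 0, "rz": 0},
  {"dx": 0, "dy": 0, "dz": -0.8, "rx": 0, "ry": 0, "rz": 0},
  {"dx": 0, "dy": 0, "dz": -0.7, "rx": 0, "ry": 0, "rz": 0},
  {"dx": 0, "dy": 0, "dz": -0.64, "rx": 0, "ry": 0, "rz": 0},
])

```text
t: 5.2
tcp_pos: [0.581, 0.1661, 0.1326]
tool_rot: [0.999, 0.043, 0.0, -0.0]
force: [0.3, 0.6, 0.2]
finger_gap: 0.601
gripper_force: 0.0
```

>>> move_arm([
  {"dx": 0, "dy": 0, "dz": 0, "rx": 0, "ry": 0, "rz": 0},
  {"dx": 0, "dy": 0, "dz": 0, "rx": 0, "ry": 0, "rz": 0},
  {"dx": 0, "dy": 0, "dz": 0, "rx": 0, "ry": 0, "rz": 0},
  {"dx": 0, "dy": 0, "dz": 0, "rx": 0, "ry": 0, "rz": 0},
  {"dx": 0, "dy": 0, "dz": 0, "rx": 0, "ry": 0, "rz": 0},
  {"dx": 0, "dy": 0, "dz": 0, "rx": 0, "ry": 0, "rz": 0},
  {"dx": 0, "dy": 0, "dz": 0, "rx": 0, "ry": 0, "rz": 0},
  {"dx": 0, "dy": 0, "dz": 0, "rx": 0, "ry": 0, "rz": 0},
  {"dx": 0, "dy": 0, "dz": 0, "rx": 0, "ry": 0, "rz": 0},
  {"dx": 0, "dy": 0, "dz": 0, "rx": 0, "ry": 0, "rz": 0},
], claw=0, newtons=50)

```text
t: 6.45
tcp_pos: [0.581, 0.1656, 0.1329]
tool_rot: [0.999, 0.043, 0.0, 0.0]
force: [-1.0, 0.4, 0.3]
finger_gap: 0.254
gripper_force: 52.6
```

>>> move_arm([
  {"dx": 0, "dy": 0, "dz": 0.2, "rx": 0, "ry": 0, "rz": 0},
  {"dx": 0, "dy": 0, "dz": 0.4, "rx": 0, "ry": 0, "rz": 0},
  {"dx": 0, "dy": 0, "dz": 0.6, "rx": 0, "ry": 0, "rz": 0},
  {"dx": 0, "dy": 0, "dz": 0.6, "rx": 0, "ry": 0, "rz": 0},
  {"dx": 0, "dy": 0, "dz": 0.6, "rx": 0, "ry": 0, "rz": 0},
  {"dx": 0, "dy": 0, "dz": 0.6, "rx": 0, "ry": 0, "rz": 0},
  {"dx": 0, "dy": 0, "dz": 0.6, "rx": 0, "ry": 0, "rz": 0},
  {"dx": 0, "dy": 0, "dz": 0.6, "rx": 0, "ry": 0, "rz": 0},
  {"dx": 0, "dy": 0, "dz": 0.4, "rx": 0, "ry": 0, "rz": 0},
  {"dx": 0, "dy": 0, "dz": 0.2, "rx": 0, "ry": 0, "rz": 0},
])

```text
t: 7.7
tcp_pos: [0.5811, 0.1656, 0.2536]
tool_rot: [0.999, 0.043, 0.0, -0.0]
force: [-0.1, -0.2, -1.0]
finger_gap: 0.251
gripper_force: 52.5
```

>>> move_arm([
  {"dx": 0, "dy": -0.4, "dz": 0, "rx": 0, "ry": 0, "rz": 0},
  {"dx": 0, "dy": -0.8, "dz": 0, "rx": 0, "ry": 0, "rz": 0},
  {"dx": -0.1, "dy": -0.9, "dz": 0, "rx": 0, "ry": 0, "rz": 0},
  {"dx": -0.1, "dy": -0.9, "dz": 0, "rx": 0, "ry": 0, "rz": -0.04},
  {"dx": -0.1, "dy": -0.9, "dz": 0, "rx": 0, "ry": 0, "rz": -0.06},
  {"dx": -0.1, "dy": -0.9, "dz": 0, "rx": 0, "ry": 0, "rz": -0.06},
  {"dx": -0.1, "dy": -0.9, "dz": 0, "rx": 0, "ry": 0, "rz": -0.06},
  {"dx": -0.1, "dy": -0.9, "dz": 0, "rx": 0, "ry": 0, "rz": -0.06},
  {"dx": -0.1, "dy": -0.9, "dz": 0, "rx": 0, "ry": 0, "rz": -0.05},
  {"dx": -0.1, "dy": -0.9, "dz": 0, "rx": 0, "ry": 0, "rz": 0},
])

```text
t: 8.95
tcp_pos: [0.5601, -0.0466, 0.2522]
tool_rot: [0.999, -0.044, -0.001, 0.0]
force: [0.6, 0.4, -1.6]
finger_gap: 0.249
gripper_force: 52.5
```

>>> move_arm([
  {"dx": 0, "dy": -0.9, "dz": 0, "rx": 0, "ry": 0, "rz": 0},
  {"dx": 0, "dy": -0.9, "dz": 0, "rx": -0.009, "ry": -0.1, "rz": 0},
  {"dx": 0, "dy": -0.9, "dz": 0, "rx": -0.009, "ry": -0.1, "rz": 0},
  {"dx": 0, "dy": -0.9, "dz": 0, "rx": -0.009, "ry": -0.1, "rz": 0},
  {"dx": 0, "dy": -0.9, "dz": 0, "rx": -0.009, "ry": -0.1, "rz": 0},
  {"dx": 0, "dy": -0.9, "dz": 0, "rx": -0.009, "ry": -0.1, "rz": 0},
  {"dx": 0, "dy": -0.5, "dz": 0, "rx": -0.009, "ry": -0.1, "rz": 0},
  {"dx": 0, "dy": -0.1, "dz": 0, "rx": -0.009, "ry": -0.1, "rz": 0},
  {"dx": 0, "dy": 0, "dz": 0, "rx": -0.009, "ry": -0.13, "rz": 0},
  {"dx": 0, "dy": 0, "dz": 0, "rx": 0, "ry": 0, "rz": 0},
])

```text
t: 10.2
tcp_pos: [0.5586, -0.1948, 0.2515]
tool_rot: [0.976, -0.044, 0.214, 0.009]
force: [-0.1, 0.2, -0.9]
finger_gap: 0.254
gripper_force: 52.6
```

```bash
python3 - <<'E'
from h import *
from scipy.spatial.transform import Rotation as R
np.set_printoptions(precision=4,suppress=True)
s=sensors.sense();print(s["t"],s["q"],s["tcp_pos"],s["finger_gap"],s["force"]);M=R.from_quat(s["tool_rot"]).as_matrix();print(M)
W=cams.camera_model("wrist");im=cams.snapshot("wrist");cv2.imwrite("pics/w3.png",im[:,:,::-1])
np.save("w3.npy",W,allow_pickle=True)
for n in("side","top"):cv2.imwrite(f"pics/{n}3.png",cams.snapshot(n)[:,:,::-1])
print(proj(W,[.658,-.203,.045]),proj(W,s["tcp_pos"]+.128*M[:,2]), proj(cams.camera_model("side"),s["tcp_pos"]+.128*M[:,2]))
E
```

```text
10.2 [-0.6381  0.3335  1.8128  0.3695  0.6546  0.766 ] [ 0.5586 -0.1948  0.2515] 0.25397967628935614 [-0.0552  0.1622 -0.881 ]
[[ 0.9044 -0.0888  0.4174]
 [-0.0813 -0.9961 -0.0358]
 [ 0.4189 -0.0016 -0.908 ]]
[277.6075 171.9886] [278.2597 200.662 ] [306.9514 159.3645]
```

View pics/w3.png

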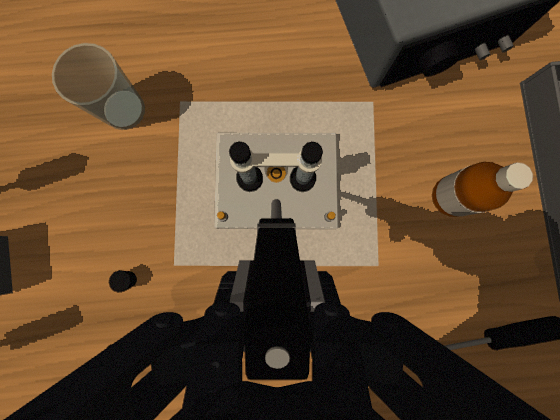

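The wrist view shows the pen held straight, with its tip near (276,202), the brass contact with its ring near (276,173), and the base corners near (218,133), (338,133), (338,228), (217,228). I'll measure these more precisely.

```bash
python3 - <<'E'
from h import *
np.set_printoptions(precision=4,suppress=True)
W=np.load("w3.npy",allow_pickle=True).item()
im=cv2.imread("pics/w3.png");hsv=cv2.cvtColor(im,cv2.COLOR_BGR2HSV)
m=((hsv[...,1]>110)&(hsv[...,0]<30)).astype(np.uint8)
for (x0,y0,x1,y1,z) in((260,160,294,190,.045),(212,205,232,225,.025),(322,205,342,225,.025)):
    ys,xs=np.nonzero(m[y0:y1,x0:x1]);print(len(xs),xs.min()+x0,xs.max()+x0,ys.min()+y0,ys.max()+y0,plane(W,xs.mean()+x0,ys.mean()+y0,z))
print([plane(W,*p,.012) for p in((218,133.5),(338,133.5),(338,228),(217,228))])
big=lambda a,f:cv2.resize(a,None,fx=f,fy=f,interpolation=cv2.INTER_CUBIC)
s=cv2.imread("pics/side3.png")
b=lambda a:(255*(a/255.)**.6).astype(np.uint8)
cv2.imwrite("pics/c3.png",np.hstack([big(b(im[150:225,240:315]),5.2),big(b(s[110:210,250:350]),3.9)]))
E
```

```text
243 260 292 167 185 [ 0.6559 -0.2005  0.045 ]
55 217 225 211 218 [ 0.6175 -0.1327  0.025 ]
54 327 335 212 219 [ 0.6057 -0.2608  0.025 ]
[array([ 0.7212, -0.1341,  0.012 ]), array([ 0.7078, -0.283 ,  0.012 ]), array([ 0.5907, -0.27  ,  0.012 ]), array([ 0.6036, -0.1248,  0.012 ])]
```

View pics/c3.png

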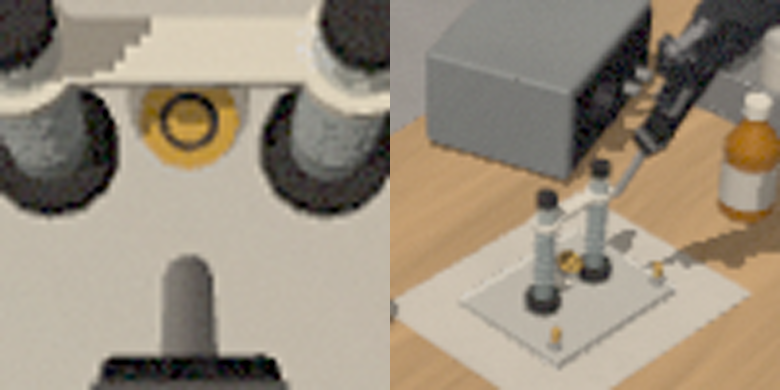

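The crop shows the ring centre at wrist pixel (275.9,173.0) and the rounded rod end at (275.7,199.1). The side crop shows the rod coming in at the front of the tubes, well clear of them.

```bash
python3 - <<'E'
from h import *
from scipy.spatial.transform import Rotation as R
np.set_printoptions(precision=4,suppress=True)
W=np.load("w3.npy",allow_pickle=True).item();s=sensors.sense();M=R.from_quat(s["tool_rot"]).as_matrix();n=-M[:,2]
C=plane(W,275.85,172.96,.045);print("contact",C)
tip=s["tcp_pos"]-.128*n;c=tip+.004*n
E=W["extrinsics"];d=(E[:3,:3]@c+E[:3,3])[2];print("tip",tip,"sphere px",proj(W,c),"r",W["fx"]*.004/d,"depth",d)
# measured sphere centre: top edge 199.1, column 275.65
r=W["fx"]*.004/d
cm=plane(W,275.65,199.1+r,c[2]);tm=cm-.004*n;print("tip measured",tm,tm-tip)
yaw=np.radians(-5.1);N=np.array([-np.sin(np.radians(25))*np.cos(yaw),-np.sin(np.radians(25))*np.sin(yaw),np.cos(np.radians(25))])
print("n",n,"N",N,np.degrees(np.arccos(n@N)),"rotvec/30deg",np.degrees(np.cross(n,N))/30)
for t in(tip,tm):
    e=C-t;print("along",-e@N,"move to touch",e/.025,"lateral",e-(e@N)*N)
E
```

```text
contact [ 0.6571 -0.2009  0.045 ]
tip [ 0.6149 -0.2     0.1369] sphere px [278.6545 198.3588] r 4.8225487099463 depth 0.27747918265050076
tip measured [ 0.6104 -0.1971  0.1369] [-0.0044  0.0029  0.    ]
n [-0.4204  0.0373  0.9066] N [-0.4209  0.0376  0.9063] 0.03554080457541524 rotvec/30deg [-0.0004 -0.0011 -0.0002]
along 0.10107362608312744 move to touch [ 1.6885 -0.0375 -3.6751] lateral [-0.0003  0.0029 -0.0003]
along 0.10304180510326082 move to touch [ 1.8652 -0.1532 -3.6751] lateral [0.0033 0.     0.0015]
```

>>> move_arm([
  {"dx": 0.16, "dy": -0.008, "dz": -0.34, "rx": 0, "ry": 0, "rz": 0},
  {"dx": 0.16, "dy": -0.008, "dz": -0.34, "rx": 0, "ry": 0, "rz": 0},
  {"dx": 0.16, "dy": -0.008, "dz": -0.34, "rx": 0, "ry": 0, "rz": 0},
  {"dx": 0.16, "dy": -0.008, "dz": -0.34, "rx": 0, "ry": 0, "rz": 0},
  {"dx": 0.16, "dy": -0.008, "dz": -0.34, "rx": 0, "ry": 0, "rz": 0},
  {"dx": 0.16, "dy": -0.008, "dz": -0.34, "rx": 0, "ry": 0, "rz": 0},
  {"dx": 0.16, "dy": -0.008, "dz": -0.34, "rx": 0, "ry": 0, "rz": 0},
  {"dx": 0.16, "dy": -0.008, "dz": -0.34, "rx": 0, "ry": 0, "rz": 0},
  {"dx": 0.16, "dy": -0.008, "dz": -0.34, "rx": 0, "ry": 0, "rz": 0},
  {"dx": 0, "dy": 0, "dz": 0, "rx": 0, "ry": 0, "rz": 0},
])

```text
t: 11.6
tcp_pos: [0.5969, -0.196, 0.1754]
tool_rot: [0.976, -0.042, 0.216, 0.009]
force: [-0.5, -0.5, -1.4]
finger_gap: 0.252
gripper_force: 52.6
```

```bash
python3 - <<'E'
from h import *
from scipy.spatial.transform import Rotation as R
np.set_printoptions(precision=4,suppress=True)
s=sensors.sense();M=R.from_quat(s["tool_rot"]).as_matrix();n=-M[:,2];print(s["t"],s["tcp_pos"],n,s["force"])
tip=s["tcp_pos"]-.128*n;e=np.array([.6571,-.2009,.045])-tip;print("tip",tip,"gap",-e@n)
o=[]
big=lambda a,f:cv2.resize(a,None,fx=f,fy=f,interpolation=cv2.INTER_CUBIC)
b=lambda a:(255*(a/255.)**.6).astype(np.uint8)
for k in("wrist","side","top"):
    m=cams.camera_model(k);im=cams.snapshot(k)[:,:,::-1];cv2.imwrite(f"pics/{k}4.png",im);np.save(f"{k}4.npy",m,allow_pickle=True)
    p=proj(m,[.6571,-.2009,.045]);x,y=int(p[0])-20,int(p[1])-25;print(k,"origin",x,y,"contact",p,"tip",proj(m,tip),"sphere",proj(m,tip+.004*n))
    o.append(big(b(im[y:y+50,x:x+40]),6.6))
cv2.imwrite("pics/c4.png",np.hstack(o))
E
```

```text
11.6 [ 0.5969 -0.196   0.1754] [-0.4199  0.0358  0.9069] [-0.4551 -0.4862 -1.4082]
tip [ 0.6506 -0.2006  0.0593] gap 0.015692837575028516
wrist origin 257 170 contact [277.9831 195.8674] tip [278.3006 200.6754] sphere [278.3184 202.0256]
side origin 274 151 contact [294.9254 176.0187] tip [296.5765 173.4273] sphere [296.9969 172.7755]
top origin 344 153 contact [364.0225 178.355 ] tip [364.7573 179.404 ] sphere [364.9247 179.6868]
```

View pics/c4.png

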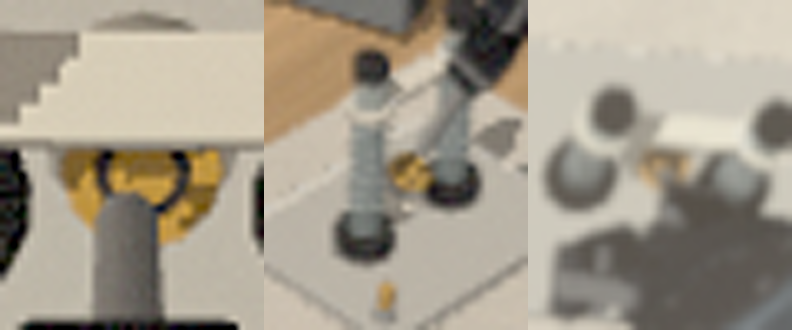

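The wrist crop shows the rod end about 2 mm left (+y) of the ring's column and roughly 1.5 mm short of it towards the robot. The gap along the normal is about 15.7 mm, and the side and top views agree. I'll correct sideways while closing in, then press slowly.

>>> move_arm([
  {"dx": 0.03, "dy": -0.03, "dz": 0, "rx": 0, "ry": 0, "rz": 0},
  {"dx": 0.03, "dy": -0.03, "dz": 0, "rx": 0, "ry": 0, "rz": 0},
  {"dx": 0.03, "dy": -0.02, "dz": -0.04, "rx": 0, "ry": 0, "rz": 0},
  {"dx": 0.03, "dy": -0.02, "dz": -0.07, "rx": 0, "ry": 0, "rz": 0},
  {"dx": 0.03, "dy": 0, "dz": -0.07, "rx": 0, "ry": 0, "rz": 0},
  {"dx": 0.03, "dy": 0, "dz": -0.07, "rx": 0, "ry": 0, "rz": 0},
  {"dx": 0.03, "dy": 0, "dz": -0.07, "rx": 0, "ry": 0, "rz": 0},
  {"dx": 0.03, "dy": 0, "dz": -0.07, "rx": 0, "ry": 0, "rz": 0},
  {"dx": 0, "dy": 0, "dz": 0, "rx": 0, "ry": 0, "rz": 0},
  {"dx": 0, "dy": 0, "dz": 0, "rx": 0, "ry": 0, "rz": 0},
])

```text
t: 13.0
tcp_pos: [0.603, -0.1987, 0.1666]
tool_rot: [0.975, -0.042, 0.216, 0.009]
force: [-0.0, -0.8, -1.6]
finger_gap: 0.253
gripper_force: 52.6
```

```bash
cat > chk.py <<'E'
from h import *
import sys
from scipy.spatial.transform import Rotation as R
np.set_printoptions(precision=4,suppress=True)
k=sys.argv[1];F=[];im=cams.snapshot("wrist")[:,:,::-1]
for i in range(8): cams.snapshot("side");F.append(sensors.sense()["force"])
s=sensors.sense();M=R.from_quat(s["tool_rot"]).as_matrix();n=-M[:,2];F=np.array(F)
print(s["t"],s["tcp_pos"],n,"F",F.mean(0),F.std(0),"along n",F.mean(0)@n)
tip=s["tcp_pos"]-.128*n;e=np.array([.6571,-.2029,.045])-tip;print("gap",-e@n)
m=cams.camera_model("wrist");p=proj(m,tip);print("tip",p,"contact",proj(m,[.6571,-.2009,.045]))
x,y=int(p[0])-30,int(p[1])-25;print(x,y)
b=(255*(im/255.)**.6).astype(np.uint8)
cv2.imwrite(f"pics/{k}.png",cv2.resize(b[y:y+45,x:x+60],None,fx=10,fy=10,interpolation=cv2.INTER_CUBIC))
E
python3 chk.py c5
```

```text
13.45 [ 0.603  -0.1987  0.1666] [-0.421   0.0366  0.9063] F [-0.4189  0.0636 -0.8898] [0.4949 0.3438 0.5748] along n -0.6277271258747891
gap 0.005157744349275838
tip [278.3277 200.6634] contact [275.3506 201.6205]
248 175
```

View pics/c5.png

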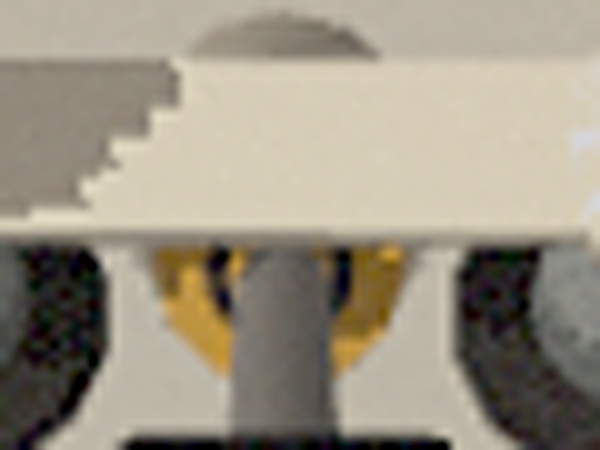

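The rod is now centred on the ring: rod columns 232–335, ring 207–353. The gap is about 5 mm. Now press about 12 mm along the normal, slowly.

>>> move_arm([
  {"dx": 0.026, "dy": -0.002, "dz": -0.055, "rx": 0, "ry": 0, "rz": 0},
  {"dx": 0.026, "dy": -0.002, "dz": -0.055, "rx": 0, "ry": 0, "rz": 0},
  {"dx": 0.026, "dy": -0.002, "dz": -0.055, "rx": 0, "ry": 0, "rz": 0},
  {"dx": 0.026, "dy": -0.002, "dz": -0.055, "rx": 0, "ry": 0, "rz": 0},
  {"dx": 0.026, "dy": -0.002, "dz": -0.055, "rx": 0, "ry": 0, "rz": 0},
  {"dx": 0.026, "dy": -0.002, "dz": -0.055, "rx": 0, "ry": 0, "rz": 0},
  {"dx": 0.026, "dy": -0.002, "dz": -0.055, "rx": 0, "ry": 0, "rz": 0},
  {"dx": 0.026, "dy": -0.002, "dz": -0.055, "rx": 0, "ry": 0, "rz": 0},
  {"dx": 0, "dy": 0, "dz": 0, "rx": 0, "ry": 0, "rz": 0},
  {"dx": 0, "dy": 0, "dz": 0, "rx": 0, "ry": 0, "rz": 0},
])

```text
t: 14.7
tcp_pos: [0.6081, -0.1991, 0.1556]
tool_rot: [0.975, -0.042, 0.216, 0.009]
force: [-1.2, -0.3, 1.8]
finger_gap: 0.254
gripper_force: 52.7
```

```bash
sed -i 's/range(8)/range(30)/' chk.py; python3 chk.py c6
```

```text
16.25 [ 0.6082 -0.1991  0.1556] [-0.421   0.0366  0.9063] F [-1.3026 -0.0016  0.9427] [0.5595 0.445  0.4706] along n 1.4026739959130996
gap -0.007043707178476119
tip [278.3169 200.682 ] contact [275.357  205.8794]
248 175
```

View pics/c6.png

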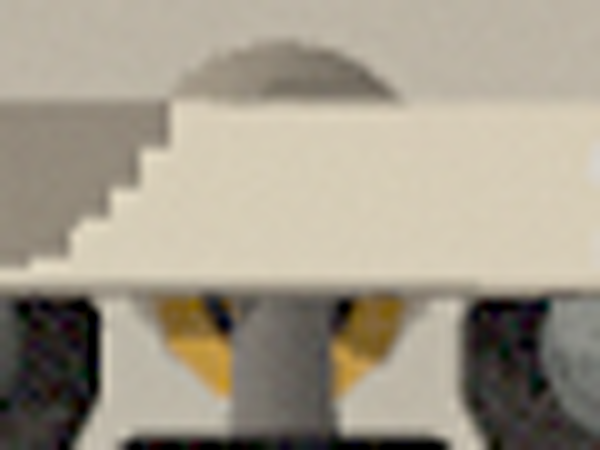

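The rod sits in the middle of the ring (rod centre column 283, disc centre column 280) and stays well clear of the tubes. Geometry puts the contact about 7 mm in, and the contact force of about 2–2.5 N is consistent with that. Handing in.

```bash
python3 -c "
from station import order
print(order.sign_off())"
```

```text
the job is handed in; nothing more can be done
None
```

The job is handed in with the pen still held square on the centre of the brass contact, about 7 mm in by geometry at about 2–2.5 N (which suggests nearer 5 mm, still within limits); no contact with the tubes was seen, and the sign-off returned no verdict.

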